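# Slide the honey cake into the pastry case and snap the glass door shut

### The arm

A 6-joint arm with a two-finger parallel gripper is mounted at the origin on the work surface. World frame = base frame: x ahead of the robot, y to its left, z up, the work surface at z = 0. Lengths are in m, angles in degrees, forces in N, time in s.
With the tool pointing down it reaches from about 0.4 to 0.825 m from the base axis. Payload 7 kg.
Tool frame: the origin (TCP) lies on the centre line of the jaws, within the pads' length; the fingertips stand 19 mm ahead of it and the grasp point (between the pads) is the TCP; z points along the fingers, y is the line along which they close (so a half turn about z gives the same grasp; the last joint's range is limited). The gripper opens to 88 mm and grips with 3 to 60 N. Pads are 19 mm wide; open, the fingers measure 130 mm over their backs; the gripper's body (78 mm by 193 mm) begins 47 mm behind the grasp point.
Start: joints at [83.887, 20.546, 0.682, 0, -70.136, -16.507], TCP at [0.26, 0.623, 0.246] pointing down, gripper open.
Joint ranges: [-176.03, 176.03], [-82.01, 121.73], [-58.28, 71.71], [-173.87, 95.51], [-174.79, -0.11], [-173.66, 173.66]. Speed limits (degrees/s): [136.94, 136.94, 172.46, 180, 180, 180].

### API

Orientations are given as [roll, pitch, yaw] about the fixed x, y, z axes, in that order (R = Rz(yaw) Ry(pitch) Rx(roll)).
In Python, from plant import get_state, capture, close_job gives the robot as it stands.
- The arm moves only by the tool apply_moves, never from a script. Its argument "targets" is a list of rows, each a list of 7 numbers: the opening, from 0 (shut) to 1 (fully open), then the shift along the tool's x, y, z normalised to -1 to 1, where 1 is 1000 mm, then the turn, a rotation vector about the tool's x, y, z normalised to -1 to 1, where 1 is 90 degrees. In form: [[claw, tx, ty, tz, ax, ay, az], ...]. A call has 1 to 20 rows; each row shifts and turns the commanded pose from where the row before left it, along the tool's axes as they then stand; what a row does not reach is not made up. A row lasts 1/12 s, in which the tool goes at most 41.7 mm and 7.16 degrees, less where a joint would pass 70% of its speed; a pose out of reach is approached as far as the arm can. A call with a number of a shift or a turn outside -1 to 1 is refused whole. A call with a gripper value outside its range is refused whole. The fingers move at their own pace and stop on an object; "newtons" is the grip in N (left out, the last holds). Time passes only in rows, so rows that do not move let the fingers close. It gives the time, the measured TCP pose, the force, the opening and the grip force at its end, in the units of the state.
- get_state(): the state, without advancing time (a new reading comes with each control period).
- capture(name): name is "scene" or "side" or "wrist"; returns a dict with "frame" (420x560x3 uint8, red, green, blue), "range_z" (420x560 float32, m along the optical axis (not along the pixel's ray), 0 where there is no reading), "camera_matrix" (3x3 intrinsics, pixels), "T" (4x4, takes a point from camera to world coordinates). Camera axes: x right, y down, z forward; pixel columns grow to the right and rows downward; lengths in m; the calibration is good to about 2 mm. The wrist camera is an equidistant fisheye: a pixel r from the principal point sees the ray r / f radians off the axis. A picture is of the moment at which its call begins.
- close_job(): hands the job in; it is judged then, once.
The state is a dict: "time_s": time; "joints": joint angles; "qd": joint speeds; "joint_torque": joint torques, N m; "tcp_pos": TCP position; "eef_rot": TCP orientation; "contact_force": force on the tool from outside, world axes, zero at the start; "moment": the same for the moment, N m; "gripper_width": finger opening in m; "gripper_force": force on a finger pad.
Only numpy, scipy, OpenCV 4.12 (cv2) and the standard library are available. Lean on these libraries where they do the work, as an engineer would, in place of code of your own. Each camera call takes 0.05 s, during which the arm holds its last target. There are 200 camera calls.

### The job

The honey cake has been left sticking out of the open left-hand doorway of the pastry display case. Slide it in, pushing on the rim of its white stand and not on the cake, until the stand is wholly inside; only then push the glass door shut, without forcing it, until its roller catch snaps and holds it. Leave the other door closed and do not knock the chocolate cake, the price card or anything else on the counter.

Things in the scene. Friction and masses are not known exactly. Their poses are not given: they have to be found in the camera images.
- case: Fixed glass pastry case in an aluminium frame on a steel plinth, 300 deep (x) x 500 wide (y) x 245 high. Origin: centre of its underside. Its x points from the doors (robot's side) to the customer side, y to the left seen from the robot. Deck 35 above the counter; doorway plane at x = -150. The roof is glass, 12 mm bars round it; side panes at y = +-247; no post between the doors.
- doorway (a point): Middle of the left-hand doorway's lower edge, in the doorway plane at deck height: case (-150, 125, 35); the opening is 240 wide there (y 3 to 244) and 195 high. Axes as the case's.
- left_door (a joint): Hinge of the left glass door (rad): 0 shut, grows as it swings out towards the robot, to 1.9. Starts at 1.25 to 1.7. Leaf 242 wide, 14 thick, 20 to 240 above the counter, 0.7 kg; stays where left. Upright hinge at its left edge. Vertical bar handle 35 off the outer face, 18 from the free edge, 65 to 165 above the counter.
- left_door_hinge (a point): On the left door's hinge axis, at mid-height (130 above the counter), in the middle of the leaf's thickness; in the case at (-157, 247, 130). It turns with the door: its -y axis runs along the leaf to the free edge, its -x axis is the outward normal of the outer face, which lies 7 from the axis.
- left_door_edge (a point): Top corner of the left door's free edge, on the outer face: 244 from the hinge axis, 240 above the counter.
- left_catch (a point): Sprung double-roller catch of the left door, between its two white rollers, under the top rail: case (-136, 22, 205), axes as the case's. A steel striker head on the door, 225 from the hinge axis, spreads the rollers: resistance from about 0.08 rad, up to about 8 N at the free edge; it gives way at about 0.038 rad and the rollers then snap the door to 0 and hold it.
- right_door (a joint): Hinge of the right-hand glass door (rad), a mirror image of the left one, shut (0) on its own catch. Leave shut.
- honey_cake: Golden crumb-coated cake, 136 across, 65 tall, fixed on a low round white stand: foot 110 across, 20 tall; plate 180 across, at 20 to 32 above the underside; cake top at 97. 0.5 to 0.9 kg, slides on the deck. Origin: centre of the underside, z up. The plate juts 35 to 60 out of the left doorway; it is in when its centre is 91 or more past the doorway plane. Free deck up to about 175.
- chocolate_cake: Dark cake with cream layers on the same stand, inside behind the right door: leave. Origin: centre of the stand's underside.
- price_card: Blank white card 55 wide, 75 tall, upright on a black foot 50 x 60, on the counter to the right. Origin: centre of its underside.
- mug: Blue mug, 84 across, 95 tall, on the counter to the right. Origin: centre of its underside.
- cake_server: Flat cake server 200 long lying on the counter in front of the right door. Origin: centre of its underside, x along it.
- sugar_jar: White jar with steel cap, 80 across, 130 tall, on the counter to the left. Origin: centre of its underside.
- cupcake_plate: White plate 170 across with five cupcakes, 65 tall in all, on the counter to the left. Origin: centre of its underside.

How it is judged:
By the outcome, as a careful person would: the job done as asked, in the order asked, and still so for the second after the job is handed in, with the robot touching nothing.
It also fails if it takes over 51 s, if anything falls off the work surface, if the arm or the gripper's body presses on something with over 40 N, if the wrist force passes 120 N, or if a joint passes its speed limit or range.

## Working session

There is one attempt and no reset: what is moved stays moved. The work goes in short steps, Python scripts to look and compute and a tool call to move; the robot and the scene stay as the last step left them, time stands still between calls to the robot, and variables do not carry over. Pictures are saved under pics/ and viewed, at most 10 in all, crops included, and the job is handed in when it is done.

Besides the shell and the picture viewer there is one more tool, called after "Emit:" by a JSON object that holds its "op" and its "data". apply_moves: Moves the arm, as the interface text tells. Scaled input: -1 to 1 covers 1000 mm each way for a shift and 90 degrees each way for a turn. Its arguments: {"type":"object","properties":{"targets":{"type":"array","items":{"type":"array","items":{"type":"number"}}},"newtons":{"type":"number"}},"required":["targets"]}

```bash
mkdir -p pics; cat > h.py <<'E'
import numpy as np,cv2
from plant import get_state,capture,close_job
def snap(n,f):
    d=capture(n); cv2.imwrite(f'pics/{f}.png',d['frame'][:,:,::-1]); np.savez(f'pics/{f}.npz',**d); return d
def pts(d):
    K=d['camera_matrix'];z=d['range_z'];v,u=np.indices(z.shape)
    P=np.stack([(u-K[0,2])/K[0,0]*z,(v-K[1,2])/K[1,1]*z,z],-1)
    return P@d['T'][:3,:3].T+d['T'][:3,3]
E
python3 - <<'E'
from h import *
s=get_state();print(s['time_s'],s['tcp_pos'],s['eef_rot'])
for n in('scene','side'):
    d=snap(n,n+'0');print(n,d['T'].round(3).tolist(),d['camera_matrix'].tolist())
E
```

```text
0.0 [0.2594826  0.62259963 0.24461018] [ 1.79900782e+02 -9.67718609e-03 -2.26277267e+01]
scene [[0.018, 0.95, -0.311, 1.156], [1.0, -0.015, 0.01, -0.021], [0.005, -0.311, -0.95, 1.841], [0.0, 0.0, 0.0, 1.0]] [[473.0526175950328, 0.0, 281.51288621300387], [0.0, 473.0526175950328, 217.68329264610858], [0.0, 0.0, 1.0]]
side [[0.711, -0.666, 0.224, 0.247], [-0.703, -0.677, 0.217, -0.308], [0.007, -0.312, -0.95, 1.573], [0.0, 0.0, 0.0, 1.0]] [[472.2837931296034, 0.0, 282.41134311892273], [0.0, 472.2837931296034, 209.1824752971498], [0.0, 0.0, 1.0]]
```

View pics/scene0.png

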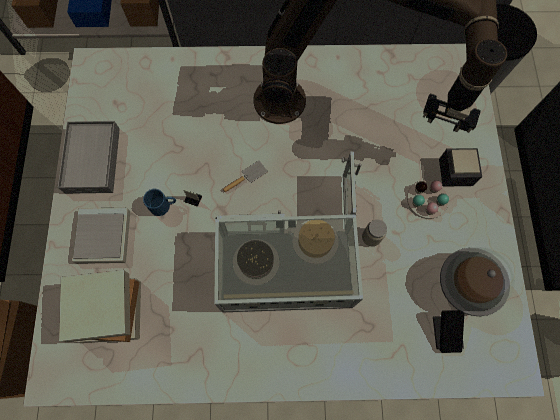

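View pics/side0.png

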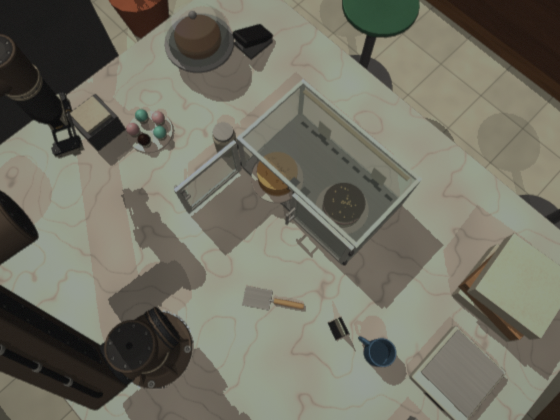

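The scene view shows the case (216–360, 215–310), the honey cake at (317,238), the open door at (350,155–215), and the jar at (375,233). The side view agrees. Next I'll measure them.

```bash
python3 - <<'E'
from h import *
for n in('scene0','side0'):
    d=dict(np.load(f'pics/{n}.npz'));P=pts(d);F=d['frame'].astype(int)
    z=P[...,2];x=P[...,0];y=P[...,1]
    R=(x>.2)&(x<.95)&(y>-.4)&(y<.45)
    m=R&(abs(z-.245)<.006); 
    p=P[m];r=cv2.minAreaRect(p[:,:2].astype(np.float32));print(n,'roof',m.sum(),r,cv2.boxPoints(r).round(3).tolist())
    hs=np.histogram(z[R],bins=np.arange(-.02,.27,.01));print(hs[0].tolist())
    m=R&(abs(z-.132)<.006)
    k,l,st,c=cv2.connectedComponentsWithStats(m.astype(np.uint8))
    for i in range(1,k):
        if st[i,4]>60:
            q=P[l==i][:,:2];print('blob132',st[i].tolist(),cv2.minEnclosingCircle(q.astype(np.float32)),q.mean(0).round(3),F[l==i].mean(0).round())
    m=R&(z>.215)&(z<.25)&(x<.62)
    u=P[m];print('toppts x<',u.min(0).round(3),u.max(0).round(3))
    v,uu=np.nonzero(m)
    for a in range(v.min(),v.max(),6):
        s=v==a
        if s.any(): print(a,uu[s].min(),uu[s].max(),P[m][s][np.argmin(uu[s])].round(3),P[m][s][np.argmax(uu[s])].round(3))
E
```

```text
scene0 roof 11102 ((0.6536322832107544, 0.016179054975509644), (0.55128413438797, 0.5112003087997437), 0.7843150496482849) [[0.375, 0.2680000066757202], [0.38199999928474426, -0.24300000071525574], [0.9330000281333923, -0.23600000143051147], [0.9259999990463257, 0.2759999930858612]]
[440, 10194, 10399, 602, 115, 159, 122, 75, 95, 106, 92, 104, 112, 90, 211, 212, 77, 99, 86, 86, 88, 65, 91, 57, 38, 1879, 10137, 742, 0]
blob132 [369, 219, 18, 18, 198] ((0.6421549320220947, 0.35962092876434326), 0.03500158712267876) [0.642 0.36 ] [104. 100.  91.]
toppts x< [ 0.371 -0.226  0.218] [0.62  0.269 0.249]
151 350 353 [0.373 0.258 0.237] [0.372 0.269 0.236]
157 349 353 [0.388 0.256 0.218] [0.399 0.267 0.241]
163 350 353 [0.423 0.254 0.24 ] [0.422 0.266 0.237]
169 350 354 [0.441 0.255 0.225] [0.449 0.267 0.243]
175 350 354 [0.465 0.254 0.225] [0.469 0.267 0.233]
181 351 354 [0.493 0.254 0.236] [0.496 0.264 0.243]
187 351 354 [0.517 0.252 0.237] [0.519 0.263 0.24 ]
193 351 355 [0.537 0.253 0.227] [0.541 0.266 0.236]
199 351 355 [0.562 0.251 0.231] [0.568 0.262 0.246]
205 352 354 [0.587 0.252 0.23
[... 1171 characters left out ...]
1] [0.455 0.259 0.215]
183 181 190 [0.402 0.27  0.241] [0.423 0.258 0.224]
189 174 184 [0.374 0.269 0.243] [0.398 0.258 0.22 ]
195 188 295 [0.394 0.236 0.216] [0.619 0.001 0.244]
201 296 301 [ 0.611 -0.012  0.23 ] [ 0.62  -0.024  0.238]
207 303 307 [ 0.613 -0.04   0.231] [ 0.617 -0.051  0.244]
213 309 314 [ 0.613 -0.065  0.228] [ 0.619 -0.079  0.245]
219 316 320 [ 0.614 -0.093  0.227] [ 0.619 -0.103  0.239]
225 322 327 [ 0.614 -0.118  0.226] [ 0.619 -0.131  0.244]
231 329 332 [ 0.615 -0.146  0.229] [ 0.618 -0.153  0.239]
237 335 339 [ 0.614 -0.171  0.228] [ 0.617 -0.181  0.248]
243 342 346 [ 0.615 -0.198  0.231] [ 0.62  -0.207  0.243]
249 348 351 [ 0.617 -0.222  0.221] [ 0.619 -0.229  0.237]
```

```bash
python3 - <<'E'
import cv2
a=cv2.imread('pics/scene0.png')[140:320,205:400];b=cv2.imread('pics/side0.png')[75:270,165:425]
a=cv2.resize(a,(390*1,360));b=cv2.resize(b,(400,300));
import numpy as np
c=np.zeros((360,790,3),np.uint8);c[:,:390]=a;c[:300,390:]=b
cv2.imwrite('pics/crop0.png',cv2.convertScaleAbs(c,alpha=1.6))
E
```

```text
(no output)
```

View pics/crop0.png

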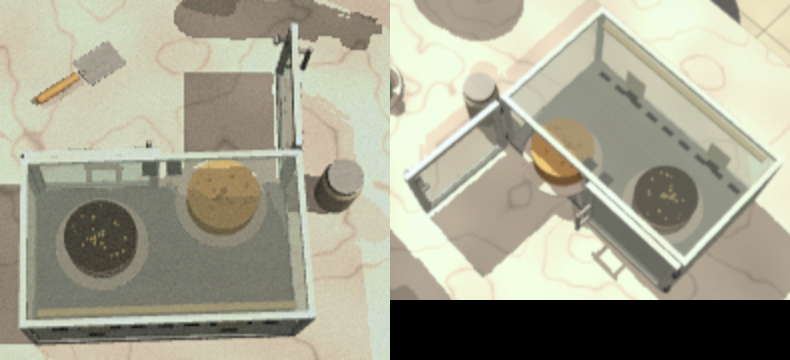

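```bash
python3 - <<'E'
from h import *
from scipy.optimize import least_squares
for n in('scene0','side0'):
    d=dict(np.load(f'pics/{n}.npz'));P=pts(d);F=d['frame'].astype(int);K=d['camera_matrix'];T=d['T']
    z=P[...,2];x=P[...,0];y=P[...,1]
    R=(x>.65)&(x<.97)&(y>-.4)&(y<.45)&(abs(z-.245)<.012)
    p=P[R][:,:2]
    R2=(x>.58)&(x<.97)&(y>-.4)&(y<.45)&(abs(z-.245)<.012)
    for yy in(-.2,-.1,0,.1,.2):
        s=P[R2&(abs(y-yy)<.01)];print('x range at',yy,s[:,0].min().round(4),s[:,0].max().round(4))
    for xx in(.68,.78,.88):
        s=P[R2&(abs(x-xx)<.01)];print('y range at',xx,s[:,1].min().round(4),s[:,1].max().round(4))
    # plate rim outside the doorway
    m=(x>.5)&(x<.615)&(y>.02)&(y<.235)&(z>.055)&(z<.075); q=P[m]
    print(n,'plate pts',len(q),q[:,2].mean() if len(q) else 0, q.min(0) if len(q) else 0,q.max(0) if len(q) else 0)
    m=(x>.5)&(x<.63)&(y>.02)&(y<.235)&(z>.12)&(z<.14); c=P[m]
    print('cake top pts',len(c),c.min(0),c.max(0)) if len(c) else 0
    if len(q)>20:
        # outer rim: smallest x per y bin
        e=[]
        for a in np.arange(q[:,1].min(),q[:,1].max(),.006):
            s=q[(q[:,1]>=a)&(q[:,1]<a+.006)]
            if len(s)>1:e.append(s[np.argmin(s[:,0]),:2])
        e=np.array(e);f=least_squares(lambda c:np.hypot(*(e-c).T)-.09,[.67,.13],loss='soft_l1',f_scale=.003);print('rim fit',f.x,np.abs(f.fun).mean())
    # cake by colour projected to z=.132 plane
    hsv=cv2.cvtColor(d['frame'],cv2.COLOR_RGB2HSV)
    v,u=np.indices(z.shape);ray=np.stack([(u-K[0,2])/K[0,0],(v-K[1,2])/K[1,1],np.ones_like(z)],-1)@T[:3,:3].T
    Q=T[:3,3]+ray*((.132-T[2,3])/ray[...,2])[...,None]
    m=((hsv[...,1]>90)&(hsv[...,0]>8)&(hsv[...,0]<28)&(Q[...,0]>.55)&(Q[...,0]<.8)&(abs(Q[...,1]-.12)<.12)).astype(np.uint8)
    k,l,st,_=cv2.connectedComponentsWithStats(m);i=1+np.argmax(st[1:,4]);q=Q[l==i][:,:2]
    print('cake col',st[i].tolist(),q.min(0).round(3),q.max(0).round(3),cv2.minEnclosingCircle(q.astype(np.float32)))
print(capture('wrist')['T'].round(3).tolist())
E
```

```text
x range at -0.2 0.6183 0.9318
x range at -0.1 0.6148 0.9306
x range at 0 0.6166 0.9286
x range at 0.1 0.6277 0.9272
x range at 0.2 0.6257 0.9258
y range at 0.68 -0.2389 0.2601
y range at 0.78 -0.2359 0.2628
y range at 0.88 -0.2335 0.2625
scene0 plate pts 0 0 0 0
cake col [299, 220, 36, 37, 978] [0.608 0.061] [0.749 0.194] ((0.6782370805740356, 0.1261374056339264), 0.07423602044582367)
x range at -0.2 0.6137 0.9293
x range at -0.1 0.6128 0.9301
x range at 0 0.6111 0.9265
x range at 0.1 0.6237 0.9251
x range at 0.2 0.6215 0.9253
y range at 0.68 -0.2362 0.2627
y range at 0.78 -0.2349 0.2655
y range at 0.88 -0.233 0.266
side0 plate pts 255 0.06710392345660032 [0.58005262 0.05904471 0.05736925] [0.61490384 0.19920896 0.07467741]
cake top pts 216 [0.60090566 0.0752818  0.12125101] [0.62992358 0.18332598 0.13988911]
rim fit [0.67025941 0.12904278] 0.0007150662141798582
cake col [257, 162, 33, 34, 605] [0.59 0.05] [0.654 0.192] ((0.6444274187088013, 0.12115830183029175), 0.07148175686597824)
[[-0.383, -0.895, -0.227, 0.32], [-0.924, 0.372, 0.093, 0.597], [0.001, 0.245, -0.97, 0.384], [0.0, 0.0, 0.0, 1.0]]
```

Emit:
{"op": "apply_moves", "data": {"targets": [[0.7,0,0,-0.035,0,0,-0.063],[0.7,0,0,-0.035,0,0,-0.063],[0.7,0,0,-0.035,0,0,-0.063],[0.7,0,0,-0.035,0,0,-0.062],[0.7,0,0,-0.02,0,0,0],[0.7,0.011,0.033,0,0,0,0],[0.7,0.011,0.033,0,0,0,0],[0.7,0.011,0.033,0,0,0,0],[0.7,0.011,0.033,0,0,0,0],[0.7,0.011,0.033,0,0,0,0],[0.7,0.011,0.033,0,0,0,0],[0.7,0.011,0.033,0,0,0,0],[0.7,0.011,0.033,0,0,0,0],[0.7,0.011,0.033,0,0,0,0],[0.7,0.011,0.033,0,0,0,0],[0.7,0.011,0.033,0,0,0,0],[0.7,0.011,0.033,0,0,0,0],[0.7,0.011,0.033,0,0,0,0],[0.7,0.011,0.033,0,0,0,0],[0.7,0.011,0.033,0,0,0,0]]}}

```text
time_s: 1.82
tcp_pos: [0.4243, 0.1262, 0.4057]
eef_rot: [-180.0, -0.0, -0.0]
contact_force: [2.2, 0.1, -0.5]
gripper_width: 0.0613
gripper_force: 0.0
```

Emit:
{"op": "apply_moves", "data": {"targets": [[0.7,0,0,0,0,0.07,0],[0.7,0,0,0,0,0.07,0],[0.7,0,0,0,0,0.07,0],[0.7,0,0,0,0,0.07,0],[0.7,0,0,0,0,0.07,0],[0.7,0,0,0,0,0.07,0],[0.7,0,0,0,0,0.07,0],[0.7,0,0,0,0,0.066,0],[0.7,0,0,0,0,0,0]]}}

```text
time_s: 2.57
tcp_pos: [0.4257, 0.1329, 0.4198]
eef_rot: [-179.2, -50.1, -0.5]
contact_force: [0.5, 0.1, 0.4]
gripper_width: 0.0616
gripper_force: 0.0
```

Emit:
{"op": "apply_moves", "data": {"targets": [[0.7,-0.0175,-0.003,0.0272,0,0,0],[0.7,-0.0175,0,0.0272,0,0,0],[0.7,-0.0175,0,0.0272,0,0,0],[0.7,-0.0175,0,0.0272,0,0,0],[0.7,-0.0175,0,0.0272,0,0,0],[0.7,-0.0175,0,0.0272,0,0,0],[0.7,-0.0175,0,0.0272,0,0,0],[0.7,-0.0175,0,0.0272,0,0,0],[0.7,0,0,0,0,0,0]]}}

```text
time_s: 3.32
tcp_pos: [0.5269, 0.1681, 0.2841]
eef_rot: [177.1, -39.9, -0.3]
contact_force: [0.1, 0.1, -0.8]
gripper_width: 0.0614
gripper_force: 0.0
```

```bash
python3 - <<'E'
from h import *
s=get_state();print(s['time_s'],s['tcp_pos'],s['eef_rot'],s['joints'],s['contact_force'])
snap('side','side1')
E
```

```text
3.3167 [0.52686248 0.16808085 0.28409268] [177.10342391 -39.86962885  -0.2660512 ] [ 42.99710851  -8.99657466 -58.26358142  69.99472264 -30.40539812
 -13.83774481] [ 0.08659805  0.10530981 -0.81660944]
```

View pics/side1.png

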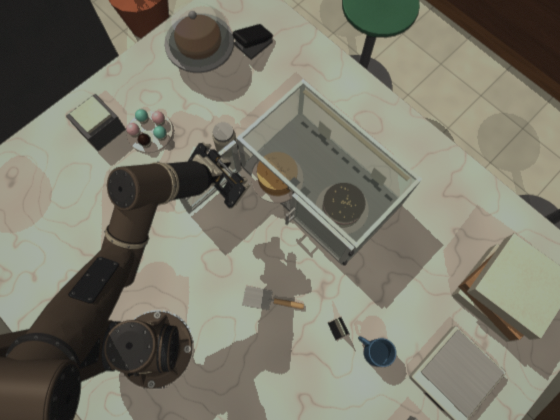

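The side view shows the gripper (225,185) has drifted left over the open door (180–240, 150–210). J3 is at its −58° stop, so the wrist is too close in for this tilt. I'll fit a kinematic model from the readings to pick a feasible tilt.

```bash
cat > kin.py <<'E'
import numpy as np
from scipy.spatial.transform import Rotation as R
from scipy.optimize import least_squares
S=(1,1)
def frames(q,s4,s6):
    q=np.radians(q);r=lambda a,t:R.from_euler(a,t)
    A=r('z',q[0]);B=A*r('y',q[1]);C=A*r('y',q[1]-q[2]);D=C*r('x',s4*q[3]);E=D*r('y',-q[4]);F=E*r('x',s6*q[5])
    return A,B,C,D,E,F
E
python3 - <<'E'
from kin import *
import itertools
from plant import get_state
s=get_state()
q=[np.array([83.887,20.546,.682,0,-70.136,-16.507]),s['joints']]
p=[np.array([.26,.623,.246]),s['tcp_pos']]
o=[R.from_euler('xyz',[179.9,0,-22.63],degrees=True),R.from_euler('xyz',s['eef_rot'],degrees=True)]
for s4,s6 in itertools.product((1,-1),repeat=2):
    M=[frames(a,s4,s6)[-1].inv()*b for a,b in zip(q,o)]
    print(s4,s6,'offset mismatch deg',np.degrees((M[0].inv()*M[1]).magnitude()),M[0].as_matrix().round(2).tolist())
    # unknown: h, a(z in B), b(x in C), e(z in C), d (y in A), L(x in F)
    rows=[];y=[]
    for a,b in zip(q,p):
        A,B,C,D,E,F=[f.as_matrix() for f in frames(a,s4,s6)]
        rows.append(np.c_[[0,0,1],A[:,1],B[:,2],C[:,0],C[:,2],E[:,0]]);y.append(b)
    x,res,rk,sv=np.linalg.lstsq(np.vstack(rows),np.hstack(y),rcond=None);print(' h d a b e L',x.round(3),rk,sv.round(3))
E
```

```text
1 1 offset mismatch deg 144.50516362345127 [[-0.0, -0.0, 1.0], [-0.84, 0.54, 0.0], [-0.54, -0.84, -0.0]]
 h d a b e L [-6.755 -0.192  3.682 -1.782  3.034 -0.095] 6 [2.716 1.471 1.416 0.595 0.321 0.022]
1 -1 offset mismatch deg 139.75453691600842 [[-0.0, -0.0, 1.0], [-1.0, 0.0, 0.0], [-0.0, -1.0, -0.0]]
 h d a b e L [-6.755 -0.192  3.682 -1.782  3.034 -0.095] 6 [2.716 1.471 1.416 0.595 0.321 0.022]
-1 1 offset mismatch deg 5.511811400332386 [[-0.0, -0.0, 1.0], [-0.84, 0.54, 0.0], [-0.54, -0.84, -0.0]]
 h d a b e L [-5.164 -0.192  3.029 -1.298  2.369  0.095] 6 [2.716 1.471 1.416 0.595 0.321 0.022]
-1 -1 offset mismatch deg 0.10049875608492455 [[-0.0, -0.0, 1.0], [-1.0, 0.0, 0.0], [-0.0, -1.0, -0.0]]
 h d a b e L [-5.164 -0.192  3.029 -1.298  2.369  0.095] 6 [2.716 1.471 1.416 0.595 0.321 0.022]
```

Emit:
{"op": "apply_moves", "data": {"targets": [[0.7,0.019,0,-0.023,0,0,0],[0.7,0.019,0.01,-0.023,0,-0.06,0],[0.7,0.016,0.015,-0.027,0,-0.06,0],[0.7,0,0.015,0,0,0,0]]}}

```text
time_s: 3.7
tcp_pos: [0.5297, 0.1374, 0.3706]
eef_rot: [177.8, -34.0, -1.6]
contact_force: [1.2, 1.4, 2.3]
gripper_width: 0.0614
gripper_force: 0.0
```

```bash
python3 -c "
from plant import *
s=get_state();print(s['tcp_pos'].tolist(),s['eef_rot'].tolist(),s['joints'].tolist())"
```

```text
[0.5296500957896554, 0.13744892096853079, 0.37057675928555694] [177.7959606571818, -34.031991815931214, -1.5911180204746007] [49.64084028886294, -12.619725241295894, -41.42465189052327, 38.84408305167143, -47.18888063687921, 14.611091093167033]
```

Emit:
{"op": "apply_moves", "data": {"targets": [[0.7,0.03,0,0,0,-0.07,0],[0.7,0.03,0,0,0,-0.07,0],[0.7,0.03,0,0,0,-0.06,0],[0.7,0.02,0.01,0,0,0,0],[0.7,0,0,0,0,0,0]]}}

```text
time_s: 4.12
tcp_pos: [0.6189, 0.1192, 0.4115]
eef_rot: [177.2, -19.1, -2.5]
contact_force: [-1.1, -1.1, -0.4]
gripper_width: 0.0612
gripper_force: 0.0
```

```bash
python3 -c "
from plant import *
s=get_state();print(s['tcp_pos'].tolist(),s['eef_rot'].tolist(),s['joints'].tolist())"
```

```text
[0.6188984086156549, 0.11921157977641401, 0.4115085221577108] [177.2015180544005, -19.08726580925225, -2.535759837141629] [36.49081941953162, 2.3413136461468076, -10.089126330263172, 15.577683253237058, -65.10597580821059, 45.46066162627251]
```

```bash
cat >> kin.py <<'E'
Q=[[83.887,20.546,.682,0,-70.136,-16.507],[42.99710851,-8.99657466,-58.26358142,69.99472264,-30.40539812,-13.83774481],[49.64084,-12.619725,-41.424652,38.844083,-47.18888,14.611091],[36.490819,2.341314,-10.089126,15.577683,-65.105976,45.460662]]
Pp=[[.2595,.6226,.2446],[.52686,.16808,.28409],[.52965,.13745,.37058],[.61890,.11921,.41151]]
def cols(a):
    A,B,C,D,E,F=[f.as_matrix() for f in frames(a,-1,-1)]
    return np.c_[[0,0,1],A[:,0],A[:,1],B[:,2],C[:,0],C[:,2],E[:,0]]
X,_,rk,sv=np.linalg.lstsq(np.vstack([cols(a) for a in Q]),np.hstack(Pp),rcond=None)
M0=R.from_matrix([[0,0,1],[-1,0,0],[0,-1,0]])
def fk(q): return cols(q)@X, frames(q,-1,-1)[-1]*M0
lo=np.array([-176,-82,-58.2,-173,-174,-.2]);lo=np.array([-176.,-82,-58.2,-173.8,-174.7,-173]);hi=np.array([176,121,71.7,95.5,-.2,173])
def ik(p,Rt,q0):
    def f(q):
        a,b=fk(q);return np.r_[(a-p)*10,(b.inv()*Rt).as_rotvec()]
    s=least_squares(f,np.clip(q0,lo+1,hi-1),bounds=(lo,hi),x_scale=30);return s.x,np.linalg.norm(s.fun[:3])/10,np.degrees(np.linalg.norm(s.fun[3:]))
def tool(th,yaw=0,roll=0): # tilt from vertical
    return R.from_euler('z',yaw,degrees=True)*R.from_euler('y',-th,degrees=True)*R.from_euler('x',180,degrees=True)*R.from_euler('z',roll,degrees=True)
E
python3 - <<'E'
from kin import *
print('h x0 d a b e L',X.round(4),sv.round(3))
for a,b in zip(Q,Pp): print((fk(a)[0]-b).round(4))
for th in (0,15,20,25,30,35,40):
  for yaw in(0,15,30):
    for xx in(.56,.64):
        q,e,g=ik(np.array([xx,.129,.066]),tool(th,yaw),Q[3]);print(th,yaw,xx,q.round(0),round(e,4),round(g,2))
E
```

```text
h x0 d a b e L [ 0.0639  0.2885 -0.1856  0.4893  0.1812  0.0842  0.2311] [3.878 2.831 2.061 0.661 0.415 0.25  0.174]
[-0.0048  0.0131  0.064 ]
[ 0.0357 -0.0475  0.0036]
[-0.0126  0.0201 -0.0341]
[-0.0288  0.0164 -0.0336]
0 0 0.56 [ 29.  32. -58. -16. -17.  77.] 0.0197 16.73
0 0 0.64 [ 28.  32. -58. -19.  -1.  82.] 0.001 1.06
0 15 0.56 [ 29.  32. -58. -16. -17.  92.] 0.0197 16.73
0 15 0.64 [ 28.  32. -58. -19.  -1.  97.] 0.001 1.06
0 30 0.56 [ 29.  32. -58. -16. -17. 107.] 0.0197 16.73
0 30 0.64 [ 28.  32. -58. -19.  -1. 112.] 0.001 1.06
15 0 0.56 [ 31.  30. -58.  -4. -15.  63.] 0.0306 27.26
15 0 0.64 [ 29.  31. -58.  95.  -3. -34.] 0.0113 12.71
15 15 0.56 [ 29.  30. -58. -16. -14.  92.] 0.0308 27.51
15 15 0.64 [ 28.  31. -58.  95.  -1. -19.] 0.0095 13.7
15 30 0.56 [ 28.  30. -58. -28. -15. 121.] 0.0304 27.07
15 30 0.64 [ 27.  31. -58. -81.  -1. 173.] 0.0085 13.99
20 0 0.56 [ 31.  30. -58.   0. -14.  58.] 0.0341 30.85
20 0 0.64 [ 29.  31. -58.  95.  -5. -35.] 0.0144 16.73
20 15 0.56 [ 29.  29. -58. -16. -14.  92.] 0.0345 31.18
20 15 0.64 [ 29.  31. -58.  95.  -2. -19.] 0.0121 18.11
20
[... 740 characters left out ...]
. -57. -80.  -1. 173.] 0.0165 27.39
35 0 0.56 [ 32.  28. -58.  16. -14.  40.] 0.0445 41.83
35 0 0.64 [ 31.  30. -58.  95.  -9. -38.] 0.0236 28.83
35 15 0.56 [ 29.  28. -58. -16. -11.  92.] 0.0451 42.39
35 15 0.64 [ 29.  29. -58.  95.  -5. -21.] 0.02 31.31
35 30 0.56 [ 26.  28. -58. -48. -14. 145.] 0.044 41.41
35 30 0.64 [ 27.  30. -57. -80.  -2. 173.] 0.0191 31.87
40 0 0.56 [ 33.  28. -58.  21. -14.  33.] 0.0478 45.55
40 0 0.64 [ 31.  30. -58.  95. -11. -39.] 0.0267 32.85
40 15 0.56 [ 29.  27. -58. -16. -11.  92.] 0.0486 46.18
40 15 0.64 [ 30.  29. -58.  95.  -6. -22.] 0.0227 35.69
40 30 0.56 [ 26.  28. -58. -54. -14. 152.] 0.0473 45.07
40 30 0.64 [ 27.  29. -57. -80.  -2. 173.] 0.0217 36.35
```

```bash
sed -i 's/C\[:,2\],E\[:,0\]\]/C[:,2],E[:,0],E[:,1],E[:,2]]/' kin.py
cat > t.py <<'E'
from kin import *
print('h x0 d a b e L ey ez',X.round(4),sv.round(3))
for a,b in zip(Q,Pp): print((fk(a)[0]-b).round(4))
for th in (0,15,25,35):
  for yaw in(0,30):
   for roll in(0,90):
    for xx in(.56,.64):
        q,e,g=ik(np.array([xx,.129,.066]),tool(th,yaw,roll),Q[3]);print(th,yaw,roll,xx,q.round(0),round(e,4),round(g,2))
E
python3 t.py
```

```text
h x0 d a b e L ey ez [ 0.2016 -0.0018  0.0029  0.6016  0.4683 -0.0024  0.3588 -0.1946 -0.0024] [3.922 3.39  2.752 0.823 0.787 0.426 0.193 0.177 0.058]
[-0.     -0.      0.0002]
[-0.      0.0002 -0.    ]
[ 0.     -0.0002 -0.0001]
[ 0.0001  0.0001 -0.0001]
0 0 0 0.56 [ 32.  21. -24.   0. -44.  58.] 0.0 0.0
0 0 0 0.64 [ 28.  27. -14.  -0. -49.  62.] 0.0 0.0
0 0 90 0.56 [ 32.  21. -24.  -0. -44. -32.] 0.0 0.0
0 0 90 0.64 [ 28.  27. -14.  -0. -49. -28.] 0.0 0.0
0 30 0 0.56 [ 32.  21. -24.  -0. -44.  88.] 0.0 0.0
0 30 0 0.64 [ 28.  27. -14.  -0. -49.  92.] 0.0 0.0
0 30 90 0.56 [ 32.  21. -24.  -0. -44.  -2.] 0.0 0.0
0 30 90 0.64 [ 28.  27. -14.  -0. -49.   2.] 0.0 0.0
15 0 0 0.56 [ 36.  15. -47.  29. -18.  27.] 0.0 0.0
15 0 0 0.64 [ 32.  21. -34.  21. -23.  40.] 0.0 0.0
15 0 90 0.56 [ 36.  15. -47.  29. -18. -63.] 0.0 0.0
15 0 90 0.64 [ 32.  21. -34.  21. -23. -50.] 0.0 0.0
15 30 0 0.56 [ 33.  16. -37.   2. -23.  85.] 0.0 0.0
15 30 0 0.64 [ 28.  22. -26.  -1. -28.  93.] 0.0 0.0
15 30 90 0.56 [ 33.  16. -37.   2. -23.  -5.] 0.0 0.0
15 30 90 0.64 [ 28.  22. -26.  -1. -28.   3.] 0.0 0.0
25 0 
[... 214 characters left out ...]
8.] 0.001 3.65
25 30 0 0.56 [ 32.  13. -50.  15.  -2.  73.] 0.0001 0.33
25 30 0 0.64 [ 28.  19. -32.  -4. -13.  96.] 0.0 0.0
25 30 90 0.56 [ 32.  13. -50.  15.  -2. -17.] 0.0001 0.33
25 30 90 0.64 [ 28.  19. -32.  -4. -13.   6.] 0.0 0.0
35 0 0 0.56 [ 22.  13. -58.  86. -12. -17.] 0.0062 15.08
35 0 0 0.64 [ 15.  18. -52.  95. -10. -20.] 0.0034 12.95
35 0 90 0.56 [  22.   13.  -58.   86.  -12. -107.] 0.0062 15.08
35 0 90 0.64 [  15.   18.  -52.   95.  -10. -110.] 0.0034 12.95
35 30 0 0.56 [ 31.  13. -42. -23.  -0. 112.] 0.0001 0.51
35 30 0 0.64 [ 25.  19. -31. -26.  -7. 120.] 0.0 0.0
35 30 90 0.56 [ 31.  13. -42. -23.  -0.  22.] 0.0001 0.51
35 30 90 0.64 [ 25.  19. -31. -26.  -7.  30.] 0.0 0.0
```

```bash
cat > t.py <<'E'
from kin import *
from plant import get_state
s=get_state();print(s['tcp_pos'],s['eef_rot'])
for th in (15,18,20):
  for yaw in(0,10,20):
    zt=np.array([np.sin(np.radians(th))*np.cos(np.radians(yaw)),np.sin(np.radians(th))*np.sin(np.radians(yaw)),-np.cos(np.radians(th))])
    yt=np.array([0,1.,0]);yt-=zt*(yt@zt);yt/=np.linalg.norm(yt);Rt=R.from_matrix(np.c_[np.cross(yt,zt),yt,zt])
    for p in([.54,.135,.3],[.54,.135,.0775],[.57,.135,.0775],[.625,.135,.0775]):
        q0=np.array(s['joints']);q0[5]-=180
        q,e,g=ik(np.array(p),Rt,q0);print(th,yaw,p,q.round(0),round(e,4),round(g,2))
E
python3 t.py
```

```text
[0.61889841 0.11921158 0.41150852] [177.20151805 -19.08726581  -2.53575984]
15 0 [0.54, 0.135, 0.3] [  41.   -1.  -25.   12.  -55. -136.] 0.0 0.0
15 0 [0.54, 0.135, 0.0775] [  38.   13.  -48.   28.  -20. -154.] 0.0 0.0
15 0 [0.57, 0.135, 0.0775] [  36.   15.  -44.   25.  -21. -149.] 0.0 0.0
15 0 [0.625, 0.135, 0.0775] [  33.   19.  -36.   21.  -24. -141.] 0.0 0.0
15 10 [0.54, 0.135, 0.3] [  39.   -1.  -24.    9.  -54. -133.] 0.0 0.0
15 10 [0.54, 0.135, 0.0775] [  38.   12.  -46.   21.  -19. -147.] 0.0 0.0
15 10 [0.57, 0.135, 0.0775] [  36.   15.  -42.   18.  -21. -142.] 0.0 0.0
15 10 [0.625, 0.135, 0.0775] [  32.   19.  -33.   14.  -24. -134.] 0.0 0.0
15 20 [0.54, 0.135, 0.3] [  37.   -1.  -23.    5.  -54. -129.] 0.0 0.0
15 20 [0.54, 0.135, 0.0775] [  37.   13.  -43.   12.  -21. -137.] 0.0 0.0
15 20 [0.57, 0.135, 0.0775] [  35.   15.  -38.   10.  -22. -133.] 0.0 0.0
15 20 [0.625, 0.135, 0.0775] [  31.   19.  -30.    7.  -26. -126.] 0.0 0.0
18 0 [0.54, 0.135, 0.3] [  42.   -3.  -29.   15.  -51. -140.] 0.0 0.0
18 0 [0.54, 0.135, 0.0775] [  33.   11.  -56.   52.  -12. -173.] 0.0 0.01
18
[... 927 characters left out ...]
 55.  -11. -173.] 0.0003 1.21
20 0 [0.625, 0.135, 0.0775] [  27.   17.  -49.   55.  -11. -170.] 0.0 0.0
20 10 [0.54, 0.135, 0.3] [  41.   -4.  -30.   14.  -48. -138.] 0.0 0.0
20 10 [0.54, 0.135, 0.0775] [  29.   10.  -58.   56.   -7. -173.] 0.0003 1.23
20 10 [0.57, 0.135, 0.0775] [  27.   13.  -55.   58.   -6. -173.] 0.0001 0.54
20 10 [0.625, 0.135, 0.0775] [  30.   17.  -45.   38.  -11. -156.] 0.0 0.0
20 20 [0.54, 0.135, 0.3] [  38.   -4.  -28.    8.  -48. -132.] 0.0 0.0
20 20 [0.54, 0.135, 0.0775] [  27.   10.  -58.   54.   -3. -170.] 0.0 0.08
20 20 [0.57, 0.135, 0.0775] [  33.   13.  -49.   28.  -10. -149.] 0.0 0.0
20 20 [0.625, 0.135, 0.0775] [  31.   18.  -38.   15.  -15. -134.] 0.0 0.0
```

Emit:
{"op": "apply_moves", "data": {"targets": [[0,0,0,0,0,0,0.077],[0,0,0,0,0,0,0.077],[0,0,0,0,0,0,0.077],[0,0,0,0,0,0,0.077],[0,0,0,0,0,0,0.077],[0,0,0,0,0,0,0.077],[0,0,0,0,0,0,0.077],[0,0,0,0,0,0,0.077],[0,0,0,0,0,0,0.077],[0,0,0,0,0,0,0.077],[0,0,0,0,0,0,0.077],[0,0,0,0,0,0,0.077],[0,0,0,0,0,0,0.077],[0,0,0,0,0,0,0.077],[0,0,0,0,0,0,0.077],[0,0,0,0,0,0,0.077],[0,0,0,0,0,0,0.077],[0,0,0,0,0,0,0.077],[0,0,0,0,0,0,0.077],[0,0,0,0,0,0,0.077]]}}

```text
time_s: 5.78
tcp_pos: [0.6141, 0.119, 0.4102]
eef_rot: [-165.2, 12.4, -140.2]
contact_force: [-0.2, -0.4, 0.4]
gripper_width: 0.0
gripper_force: 0.0
```

Emit:
{"op": "apply_moves", "data": {"targets": [[0,0,0,0,0,0,0.077],[0,0,0,0,0,0,0.077],[0,0,0,0,0,0,0.077],[0,0,0,0,0,0,0.077],[0,0,0,0,0,0,0.077],[0,0,0,0,0,0,0.075],[0,0,0,0,0,0,0]]}}

```text
time_s: 6.37
tcp_pos: [0.6143, 0.119, 0.4103]
eef_rot: [-177.3, 19.1, 177.3]
contact_force: [0.7, 0.3, -0.5]
gripper_width: -0.0
gripper_force: 0.0
```

```bash
cat > goal.py <<'E'
# tool-frame steps (move units): first turn toward the goal, then shift along the new axes
from kin import *
from plant import get_state
def tilt(th,roll=180): 
    t=np.radians(th);zt=np.array([np.sin(t),0,-np.cos(t)]);yt=np.array([0,1.,0]);return R.from_matrix(np.c_[np.cross(yt,zt),yt,zt])
def turn(Rt):
    s=get_state();Rc=R.from_euler('xyz',s['eef_rot'],degrees=True)
    print('t',s['time_s'],s['tcp_pos'].round(4),s['eef_rot'].round(2),'turn',(np.degrees((Rc.inv()*Rt).as_rotvec())/90).round(4))
def shift(Rt,p,p0=None):
    p0=get_state()['tcp_pos'] if p0 is None else p0;print('shift',Rt.inv().apply(np.array(p)-p0).round(4))
E
python3 -c "
from goal import *
T=tilt(15);turn(T);shift(T,[.54,.135,.3]);shift(T,[.54,.135,.0775],[.54,.135,.3])"
```

```text
t 6.3667 [0.6143 0.119  0.4103] [-177.25   19.06  177.25] turn [-0.0394  0.0444 -0.0303]
shift [0.1003 0.016  0.0873]
shift [0.0576 0.     0.2149]
```

Emit:
{"op": "apply_moves", "data": {"targets": [[0,0,0,0,-0.039,0.044,-0.03],[0,0.025,0.004,0.022,0,0,0],[0,0.025,0.004,0.022,0,0,0],[0,0.025,0.004,0.022,0,0,0],[0,0.025,0.004,0.022,0,0,0],[0,0.008,0,0.03,0,0,0],[0,0.008,0,0.03,0,0,0],[0,0.008,0,0.03,0,0,0],[0,0.008,0,0.03,0,0,0],[0,0.008,0,0.03,0,0,0],[0,0,0,0,0,0,0]]}}

```text
time_s: 7.28
tcp_pos: [0.5384, 0.1312, 0.1386]
eef_rot: [-179.5, 14.6, -179.5]
contact_force: [-1.3, -1.6, -1.3]
gripper_width: 0.0008
gripper_force: 0.0
```

```bash
python3 -c "
from goal import *
T=tilt(15);turn(T);shift(T,[.54,.135,.0775])
import h;h.snap('side','side2')"
```

```text
t 7.2833 [0.5384 0.1312 0.1386] [-179.48   14.6  -179.5 ] turn [-0.0044 -0.0044  0.0054]
shift [0.0142 0.0038 0.0594]
```

View pics/side2.png

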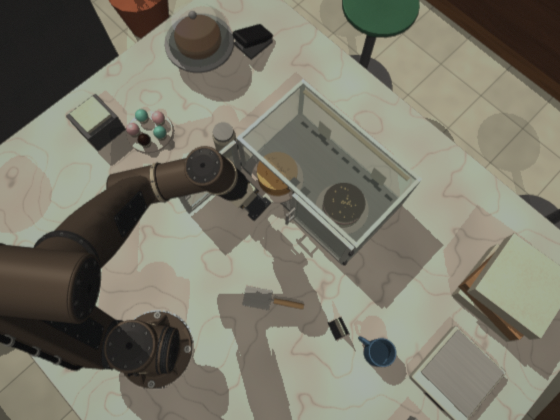

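The gripper hangs clear in front of the doorway at about (255,200), between the door and the right-hand handles, with the forearm well above the door. Next it descends and goes up to the rim.

Emit:
{"op": "apply_moves", "data": {"targets": [[0,0.007,0.004,0.03,0,0,0],[0,0.007,0,0.03,-0.004,-0.004,0.005],[0,0,0,0,0,0,0],[0,-0.0058,0,0.0016,0,0,0],[0,-0.0058,0,0.0016,0,0,0],[0,0,0,0,0,0,0]]}}

```text
time_s: 7.83
tcp_pos: [0.5596, 0.139, 0.0858]
eef_rot: [179.6, 15.7, 179.8]
contact_force: [1.3, 0.9, 0.3]
gripper_width: 0.0005
gripper_force: 0.0
```

Emit:
{"op": "apply_moves", "data": {"targets": [[0,0.0056,-0.004,0.0071,0,0,0],[0,0,0,0,0,0,0],[0,-0.003,0,0.0008,0,0,0],[0,-0.003,0,0.0008,0,0,0],[0,0,0,0,0,0,0]]}}

```text
time_s: 8.25
tcp_pos: [0.5606, 0.1342, 0.0754]
eef_rot: [179.6, 15.5, 179.8]
contact_force: [0.5, -0.4, 0.2]
gripper_width: 0.0007
gripper_force: 0.0
```

Emit:
{"op": "apply_moves", "data": {"targets": [[0,-0.0032,0,0.0,0,0,0],[0,-0.0029,0,0.0008,0,0,0],[0,-0.0029,0,0.0008,0,0,0],[0,-0.0029,0,0.0008,0,0,0],[0,-0.0029,0,0.0008,0,0,0],[0,-0.0029,0,0.0008,0,0,0]]}}

```text
time_s: 8.75
tcp_pos: [0.5762, 0.1323, 0.0747]
eef_rot: [179.8, 15.3, 179.8]
contact_force: [-10.4, 0.1, 7.4]
gripper_width: 0.0005
gripper_force: 5.1
```

```bash
python3 - <<'E'
from h import *
d=snap('side','side3');P=pts(d)
b=dict(np.load('pics/side0.npz'));
a=d['frame'][130:230,200:320];cv2.imwrite('pics/c3.png',cv2.convertScaleAbs(cv2.resize(a,(720,600),interpolation=cv2.INTER_CUBIC)[:,:,::-1],alpha=1.6))
s=get_state();print(s['contact_force'],s['tcp_pos'])
E
```

```text
[-5.30421968 -0.83127074  4.55227913] [0.57677982 0.1325382  0.07477138]
```

View pics/c3.png

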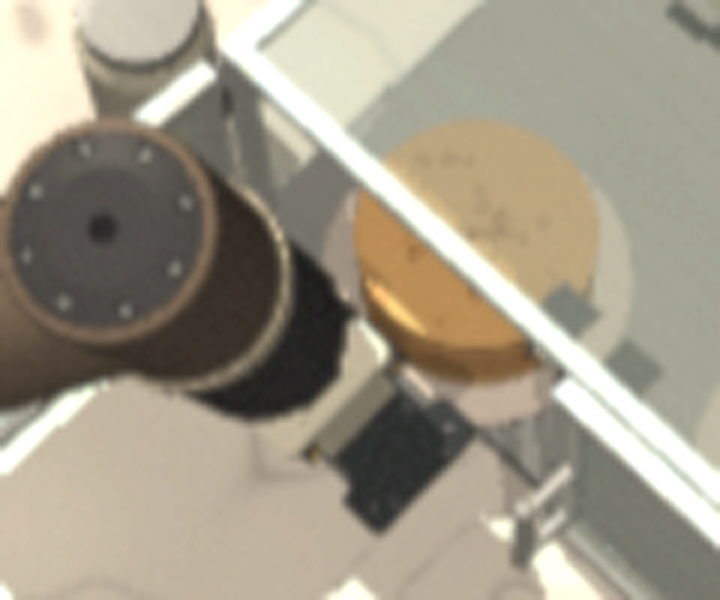

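The crop shows the gripper's tip at the plate rim near (415,385), and the cake's front face close to the body at (395,360). I'll check the clearance with depth.

```bash
python3 - <<'E'
from h import *
from scipy.optimize import least_squares
d=dict(np.load('pics/side3.npz'));P=pts(d);x,y,z=np.moveaxis(P,-1,0)
m=(x>.5)&(x<.618)&(y>.02)&(y<.235)&(z>.06)&(z<.073);q=P[m]
e=[]
for a in np.arange(.03,.23,.006):
    s=q[(q[:,1]>=a)&(q[:,1]<a+.006)]
    if len(s)>1:e.append(s[np.argmin(s[:,0]),:2])
e=np.array(e);print(e.round(3).tolist())
s0=[.68,.129];f=least_squares(lambda c:np.hypot(*(e-c).T)-.09,s0,loss='soft_l1',f_scale=.003);print(f.x,f.fun.round(4))
hsv=cv2.cvtColor(d['frame'],cv2.COLOR_RGB2HSV)
for v in range(178,204,2):
    print(v,[(u,*(P[v,u]*1000).astype(int).tolist()) for u in range(252,276,3)])
E
```

```text
[[0.617, 0.067], [0.615, 0.089], [0.611, 0.094], [0.607, 0.1], [0.607, 0.105], [0.609, 0.112], [0.607, 0.115], [0.614, 0.156]]
[0.69680034 0.1172093 ] [ 0.0047 -0.0034 -0.0008  0.0014  0.0002 -0.0017 -0.0005  0.0015]
178 [(252, 546, 105, 319), (255, 563, 113, 277), (258, 622, 175, 63), (261, 614, 149, 124), (264, 619, 139, 131), (267, 626, 132, 132), (270, 633, 125, 131), (273, 640, 118, 133)]
180 [(252, 542, 101, 318), (255, 558, 107, 279), (258, 615, 167, 73), (261, 615, 151, 99), (264, 613, 132, 138), (267, 620, 126, 136), (270, 628, 120, 134), (273, 636, 114, 129)]
182 [(252, 538, 96, 318), (255, 551, 100, 288), (258, 591, 137, 150), (261, 616, 153, 77), (264, 613, 133, 118), (267, 617, 122, 131), (270, 624, 116, 129), (273, 630, 108, 134)]
184 [(252, 536, 94, 310), (255, 549, 98, 280), (258, 570, 111, 219), (261, 593, 125, 150), (264, 612, 133, 101), (267, 613, 118, 127), (270, 617, 109, 137), (273, 625, 103, 135)]
186 [(252, 532, 91, 308), (255, 546, 96, 272), (258, 564, 105, 222), (261, 570, 97, 227), (264, 613, 135, 77), (267, 613, 120, 104), (270, 615, 107, 126), (273, 622, 
[... 693 characters left out ...]
 96, 67)]
196 [(252, 524, 87, 246), (255, 536, 88, 220), (258, 543, 83, 216), (261, 555, 84, 192), (264, 568, 84, 167), (267, 576, 79, 161), (270, 587, 78, 141), (273, 612, 90, 69)]
198 [(252, 526, 91, 216), (255, 533, 85, 215), (258, 543, 84, 197), (261, 554, 84, 176), (264, 564, 81, 161), (267, 570, 74, 164), (270, 576, 66, 167), (273, 583, 59, 167)]
200 [(252, 523, 89, 209), (255, 530, 83, 206), (258, 541, 83, 183), (261, 553, 84, 158), (264, 561, 78, 154), (267, 565, 68, 165), (270, 571, 61, 168), (273, 578, 54, 169)]
202 [(252, 519, 84, 208), (255, 528, 82, 194), (258, 541, 84, 162), (261, 549, 79, 159), (264, 555, 71, 161), (267, 561, 64, 163), (270, 568, 57, 165), (273, 574, 51, 164)]
```

Cake front face is at x≈0.613, so the stand has moved about 11 mm, and the body is about 14 mm clear of the cake. The push is on the rim, so I'll continue.

Emit:
{"op": "apply_moves", "data": {"targets": [[0,-0.0038,0,0.0009,0,0,0],[0,-0.0038,0,0.0009,0,0,0],[0,-0.0038,0,0.0009,0,0,0],[0,-0.0038,0,0.0009,0,0,0],[0,-0.0038,0,0.0009,0,0,0],[0,-0.0038,0,0.0009,0,0,0],[0,-0.0038,0,0.0009,0,0,0]]}}

```text
time_s: 9.38
tcp_pos: [0.6033, 0.1322, 0.0749]
eef_rot: [179.8, 15.3, 179.8]
contact_force: [-4.9, -0.0, -0.5]
gripper_width: 0.0006
gripper_force: 2.3
```

Emit:
{"op": "apply_moves", "data": {"targets": [[0,-0.0038,0,0.0009,0,0,0],[0,-0.0038,0,0.0009,0,0,0],[0,-0.0038,0,0.0009,0,0,0],[0,-0.0038,0,0.0009,0,0,0],[0,-0.0029,0,0.0009,0,0,0],[0,0,0,0,0,0,0]]}}

```text
time_s: 9.88
tcp_pos: [0.6242, 0.1336, 0.0768]
eef_rot: [179.7, 15.5, 179.8]
contact_force: [-1.7, 0.1, -1.5]
gripper_width: 0.0004
gripper_force: 0.9
```

```bash
cat > chk.py <<'E'
from h import *
import sys
from scipy.optimize import least_squares
d=snap('scene',sys.argv[1]);K=d['camera_matrix'];T=d['T']
hsv=cv2.cvtColor(d['frame'],cv2.COLOR_RGB2HSV);z=d['range_z']
v,u=np.indices(z.shape);ray=np.stack([(u-K[0,2])/K[0,0],(v-K[1,2])/K[1,1],np.ones_like(z)],-1)@T[:3,:3].T
Q=T[:3,3]+ray*((.132-T[2,3])/ray[...,2])[...,None]
m=((hsv[...,1]>90)&(hsv[...,0]>8)&(hsv[...,0]<28)&(Q[...,0]>.55)&(Q[...,0]<.82)&(abs(Q[...,1]-.12)<.12)).astype(np.uint8)
k,l,st,_=cv2.connectedComponentsWithStats(m);i=1+np.argmax(st[1:,4]);q=Q[l==i][:,:2]
print('cake col',st[i].tolist(),q.min(0).round(3),q.max(0).round(3),cv2.minEnclosingCircle(q.astype(np.float32)))
E
python3 chk.py scene4
```

```text
cake col [300, 234, 36, 39, 984] [0.664 0.063] [0.808 0.194] ((0.7360385060310364, 0.12475213408470154), 0.07278775423765182)
```

Cake moved 58 mm, so the stand centre is about 102 mm past the doorway plane and it is wholly inside. I'll retreat straight back, then go up.

Emit:
{"op": "apply_moves", "data": {"targets": [[0,0.0145,0,-0.0039,0,0,0],[0,0.029,0,-0.0078,0,0,0],[0,0.029,0,-0.0078,0,0,0],[0,0.0145,0,-0.0039,0,0,0],[0,-0.009,0,-0.0338,0,0,0],[0,-0.009,0,-0.0338,0,0,0],[0,-0.009,0,-0.0338,0,0,0],[0,-0.009,0,-0.0338,0,0,0],[0,-0.009,0,-0.0338,0,0,0],[0,-0.009,0,-0.0338,0,0,0],[0,-0.009,0,-0.0338,0,0,0],[0,-0.009,0,-0.0338,0,0,0],[0,-0.009,0,-0.0338,0,0,0],[0,0,0,0,0,0,0]]}}

```text
time_s: 11.1
tcp_pos: [0.5332, 0.1331, 0.4007]
eef_rot: [179.3, 16.2, 179.7]
contact_force: [1.6, 0.4, 1.7]
gripper_width: 0.0004
gripper_force: 0.0
```

```bash
cat > door.py <<'E'
from h import *
# fit case + door angle from the side/scene depth
for n in('scene','side'):
    d=snap(n,n+'5');P=pts(d);x,y,z=np.moveaxis(P,-1,0)
    m=(z>.228)&(z<.25)&(x>.36)&(x<.60)&(y>.2)&(y<.33);q=P[m]
    a=[]
    for xx in np.arange(.365,.60,.02):
        s=q[abs(q[:,0]-xx)<.01]
        if len(s):a.append((xx,s[:,1].max()))
    a=np.array(a);p=np.polyfit(a[:,0],a[:,1],1);print(n,len(q),'outer face y at .40/.617',np.polyval(p,[.40,.617]).round(4),'slope deg',np.degrees(p[0]).round(2),'min x',q[:,0].min().round(3))
E
python3 door.py; python3 chk.py scene6; python3 - <<'E'
from goal import *
T0=R.from_matrix(np.c_[[0,-1,0],[-1,0,0],[0,0,-1.]])
turn(T0)
s=get_state();print(s['joints'].round(1))
H=np.array([.617,.259]);q0=np.array([60,20,0,0,-70,-60.])
for ph in(92,70,50,30,10,0):
    a=np.radians(ph+.0);w=np.radians(.7);Rw=np.array([[np.cos(w),-np.sin(w)],[np.sin(w),np.cos(w)]])
    u=Rw@[-np.sin(a),-np.cos(a)];n=Rw@[-np.cos(a),np.sin(a)]
    g=.03 if ph==92 else 0
    p=np.r_[H+.18*u+(.0165+g)*n,.213];Rt=R.from_matrix(np.c_[np.r_[-n,0],np.r_[u,0],[0,0,-1]])
    q,e,gg=ik(p,Rt,q0);q0=q;print(ph,p.round(3),q.round(0),round(e,4),round(gg,2))
E
```

```text
scene 159 outer face y at .40/.617 [0.2678 0.2633] slope deg -1.18 min x 0.449
side 237 outer face y at .40/.617 [0.2709 0.2647] slope deg -1.63 min x 0.372
cake col [299, 235, 37, 37, 970] [0.667 0.06 ] [0.805 0.194] ((0.7359610795974731, 0.12705275416374207), 0.07168804854154587)
t 11.25 [0.5306 0.1322 0.3918] [179.59  15.57 179.75] turn [-0.1326  0.1391 -0.9954]
[  41.2   -4.6  -16.6   10.8  -66.4 -134.8]
92 [0.438 0.31  0.213] [ 56.   9. -19.  -0. -62. -57.] 0.0 0.0
70 [0.443 0.211 0.213] [ 48.   5. -25.  -0. -61. -28.] 0.0 0.0
50 [0.47  0.154 0.213] [ 41.   5. -24.   0. -61.  -0.] 0.0 0.0
30 [0.515 0.11  0.213] [ 33.   8. -21.   0. -62.  27.] 0.0 0.0
10 [0.572 0.084 0.213] [ 28.  13. -14.   0. -63.  53.] 0.0 0.0
0 [0.603 0.079 0.213] [ 26.  16. -11.  -0. -64.  65.] 0.0 0.0
```

View pics/scene6.png

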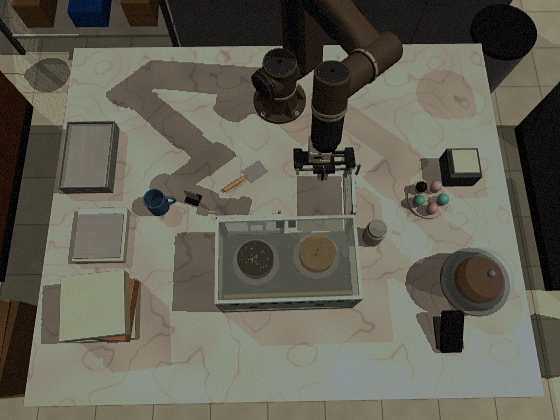

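The scene view shows both cakes inside the case, with the honey cake at (318,252), the door still open at (348,185) and everything else in place. Now to the outer side of the door.

Emit:
{"op": "apply_moves", "data": {"targets": [[0,0,0,0,-0.0095,0.01,-0.0711],[0,0,0,0,-0.0095,0.01,-0.0711],[0,0,0,0,-0.0095,0.01,-0.0711],[0,0,0,0,-0.0095,0.01,-0.0711],[0,0,0,0,-0.0095,0.01,-0.0711],[0,0,0,0,-0.0095,0.01,-0.0711],[0,0,0,0,-0.0095,0.01,-0.0711],[0,0,0,0,-0.0095,0.01,-0.0711],[0,0,0,0,-0.0095,0.01,-0.0711],[0,0,0,0,-0.0095,0.01,-0.0711],[0,0,0,0,-0.0095,0.01,-0.0711],[0,0,0,0,-0.0095,0.01,-0.0711],[0,0,0,0,-0.0095,0.01,-0.0711],[0,0,0,0,-0.0095,0.01,-0.0711],[0,0,0,0,0,0,0]]}}

```text
time_s: 12.5
tcp_pos: [0.5306, 0.1321, 0.389]
eef_rot: [179.6, -0.3, -89.7]
contact_force: [0.0, -0.1, -0.3]
gripper_width: 0.0008
gripper_force: 0.0
```

```bash
cat > d2.py <<'E'
from goal import *
import sys
ph,gap,z=map(float,sys.argv[1:4])
H=np.array([.617,.259])
a=np.radians(ph);w=np.radians(.7);Rw=np.array([[np.cos(w),-np.sin(w)],[np.sin(w),np.cos(w)]])
u=Rw@[-np.sin(a),-np.cos(a)];n=Rw@[-np.cos(a),np.sin(a)]
p=np.r_[H+.18*u+(.0165+gap)*n,z];Rt=R.from_matrix(np.c_[np.r_[-n,0],np.r_[u,0],[0,0,-1]])
turn(Rt);shift(Rt,p);s=get_state()
c=Rw.T@(s['tcp_pos'][:2]-H);print('case-rel TCP',c.round(4),'force n,u',(s['contact_force'][:2]@n).round(1),(s['contact_force'][:2]@u).round(1))
# door angle if finger touches
r=np.hypot(*c);print('phi from contact deg',np.degrees(np.arctan2(-c[0],-c[1])-np.arcsin(.0165/r)).round(2))
E
python3 d2.py 92 .045 .39
```

```text
t 12.5 [0.5306 0.1321 0.389 ] [179.63  -0.26 -89.72] turn [ 0.004  -0.0029  0.0175]
shift [-0.1903  0.0965 -0.001 ]
case-rel TCP [-0.088  -0.1258] force n,u -0.1 -0.0
phi from contact deg 28.79
```

Emit:
{"op": "apply_moves", "data": {"targets": [[0,0,0,0,0.004,-0.003,0.0175],[0,-0.032,0.016,0,0,0,0],[0,-0.032,0.016,0,0,0,0],[0,-0.032,0.016,0,0,0,0],[0,-0.032,0.016,0,0,0,0],[0,-0.032,0.016,0,0,0,0],[0,-0.03,0.016,0,0,0,0],[0,0,0,0,0,0,0],[0,0,0,0.03,0,0,0],[0,0,0,0.03,0,0,0],[0,0,0,0.03,0,0,0],[0,0,0,0.03,0,0,0],[0,0,0,0.03,0,0,0],[0,0,0,0.024,0,0,0],[0,0,0,0,0,0,0]]}}

```text
time_s: 13.75
tcp_pos: [0.4378, 0.3224, 0.2114]
eef_rot: [179.8, -0.2, -91.8]
contact_force: [-0.5, -0.6, -1.1]
gripper_width: 0.0003
gripper_force: 0.0
```

```bash
python3 d2.py 92 0 .213
```

```text
t 13.75 [0.4378 0.3224 0.2114] [179.83  -0.22 -91.84] turn [ 0.0019 -0.0024 -0.006 ]
shift [ 0.0429 -0.0006 -0.0016]
case-rel TCP [-0.1784  0.0656] force n,u -0.6 0.5
phi from contact deg 105.22
```

Approach the face, then start the arc at 3° per row.

Emit:
{"op": "apply_moves", "data": {"targets": [[0,0.018,0,-0.0015,0,0,0],[0,0.016,0,0,0,0,0],[0,0.006,0,0,0,0,0],[0,0.006,0,0,0,0,-0.01],[0,0.0094,0.0006,0,0,0,-0.0333],[0,0.0094,0.0006,0,0,0,-0.0333],[0,0.0094,0.0006,0,0,0,-0.0333],[0,0.0094,0.0006,0,0,0,-0.0333],[0,0.0094,0.0006,0,0,0,-0.0333]]}}

```text
time_s: 14.5
tcp_pos: [0.4405, 0.2316, 0.2195]
eef_rot: [-179.7, 0.2, -75.5]
contact_force: [-0.3, -0.4, 0.4]
gripper_width: 0.0007
gripper_force: 0.3
```

```bash
python3 d2.py 76 0 .213
```

```text
t 14.5 [0.4405 0.2316 0.2195] [-1.797e+02  1.700e-01 -7.555e+01] turn [-0.0033  0.0019 -0.0028]
shift [0.0018 0.0023 0.0065]
case-rel TCP [-0.1769 -0.0253] force n,u -0.3 0.4
phi from contact deg 76.57
```

Emit:
{"op": "apply_moves", "data": {"targets": [[0,0.0094,0.0026,0.004,0,0,-0.0333],[0,0.0094,0.0006,0,0,0,-0.0333],[0,0.0094,0.0006,0,0,0,-0.0333],[0,0.0094,0.0006,0,0,0,-0.0333],[0,0.0094,0.0006,0,0,0,-0.0333],[0,0.0094,0.0006,0,0,0,-0.0333],[0,0.0094,0.0006,0,0,0,-0.0333],[0,0.0094,0.0006,0,0,0,-0.0333],[0,0.0094,0.0006,0,0,0,-0.0333],[0,0.0094,0.0006,0,0,0,-0.0333],[0,0.0094,0.0006,0,0,0,-0.0333],[0,0.0094,0.0006,0,0,0,-0.0333]]}}

```text
time_s: 15.5
tcp_pos: [0.4893, 0.132, 0.2153]
eef_rot: [-179.7, -0.1, -39.6]
contact_force: [0.2, 0.8, -0.4]
gripper_width: 0.0005
gripper_force: 0.3
```

```bash
python3 d2.py 40 0 .213
```

```text
t 15.5 [0.4893 0.132  0.2153] [-1.7969e+02 -6.0000e-02 -3.9590e+01] turn [-0.0034 -0.0007 -0.0032]
shift [0.0018 0.0008 0.0023]
case-rel TCP [-0.1292 -0.1255] force n,u 0.3 -0.7
phi from contact deg 40.58
```

Emit:
{"op": "apply_moves", "data": {"targets": [[0,0.0094,0.0016,0.002,0,0,-0.0333],[0,0.0094,0.0006,0,0,0,-0.0333],[0,0.0094,0.0006,0,0,0,-0.0333],[0,0.0094,0.0006,0,0,0,-0.0333],[0,0.0094,0.0006,0,0,0,-0.0333],[0,0.0094,0.0006,0,0,0,-0.0333],[0,0.0094,0.0006,0,0,0,-0.0333],[0,0.0094,0.0006,0,0,0,-0.0333],[0,0.0063,0.0005,0,0,0,-0.0222],[0,0.0031,0.0003,0,0,0,-0.0111],[0,0.0031,0.0003,0,0,0,-0.0111],[0,0.0031,0.0003,0,0,0,-0.0111]]}}

```text
time_s: 16.5
tcp_pos: [0.566, 0.0858, 0.2129]
eef_rot: [-179.8, -0.2, -10.7]
contact_force: [-0.4, 1.1, -0.2]
gripper_width: 0.0001
gripper_force: 0.2
```

```bash
python3 d2.py 11 0 .213
```

```text
t 16.5 [0.566  0.0858 0.2129] [-1.7982e+02 -1.6000e-01 -1.0730e+01] turn [-0.002  -0.0018 -0.0047]
shift [ 0.0027  0.0005 -0.0001]
case-rel TCP [-0.0531 -0.1725] force n,u 0.6 -1.0
phi from contact deg 11.86
```

Emit:
{"op": "apply_moves", "data": {"targets": [[0,0.0032,0.0003,0,0,0,-0.0111],[0,0.0032,0.0003,0,0,0,-0.0111],[0,0.0032,0.0003,0,0,0,-0.0111],[0,0.0032,0.0003,0,0,0,-0.0111],[0,0.0032,0.0003,0,0,0,-0.0111],[0,0.0032,0.0003,0,0,0,-0.0111],[0,0.0016,0.0002,0,0,0,-0.0056],[0,0.0016,0.0002,0,0,0,-0.0056]]}}

```text
time_s: 17.17
tcp_pos: [0.5868, 0.081, 0.2122]
eef_rot: [-179.9, -0.0, -3.7]
contact_force: [-12.2, 4.5, 7.8]
gripper_width: 0.0004
gripper_force: 6.2
```

```bash
python3 d2.py 4 0 .213
```

```text
t 17.1667 [0.5868 0.081  0.2122] [-179.87   -0.     -3.71] turn [-0.0015 -0.     -0.0045]
shift [ 0.0034  0.0006 -0.0008]
case-rel TCP [-0.0324 -0.1776] force n,u 12.4 -3.8
phi from contact deg 5.09
```

Catch resistance has begun (about 12 N at r = 0.18). I'll continue in small steps.

Emit:
{"op": "apply_moves", "data": {"targets": [[0,0.0015,0.0001,0,0,0,-0.005],[0,0.0015,0.0001,0,0,0,-0.005],[0,0.0015,0.0001,0,0,0,-0.005]]}}

```text
time_s: 17.42
tcp_pos: [0.5881, 0.0805, 0.2121]
eef_rot: [-179.9, 0.3, -2.4]
contact_force: [-23.8, 7.3, 13.7]
gripper_width: 0.0001
gripper_force: 11.4
```

Emit:
{"op": "apply_moves", "data": {"targets": [[0,0.0015,0.0001,0,0,0,-0.005],[0,0.0015,0.0001,0,0,0,-0.005]]}}

```text
time_s: 17.58
tcp_pos: [0.591, 0.0801, 0.2122]
eef_rot: [-179.9, 0.3, -1.5]
contact_force: [-19.4, 5.0, 10.9]
gripper_width: 0.0004
gripper_force: 9.4
```

```bash
python3 d2.py 1 0 .213
```

```text
t 17.5833 [0.591  0.0801 0.2122] [-179.88    0.29   -1.49] turn [-0.0013  0.0032 -0.0132]
shift [ 0.0086  0.001  -0.0008]
case-rel TCP [-0.0282 -0.1786] force n,u 19.4 -4.9
phi from contact deg 3.73
```

Emit:
{"op": "apply_moves", "data": {"targets": [[0,0.001,0,0,0,0,0],[0,0.001,0,0,0,0,0]]}}

```text
time_s: 17.75
tcp_pos: [0.5942, 0.0799, 0.2121]
eef_rot: [-179.9, 0.2, -1.5]
contact_force: [-12.9, 2.4, 7.4]
gripper_width: 0.0001
gripper_force: 6.3
```

Emit:
{"op": "apply_moves", "data": {"targets": [[0,0.001,0,0,0,0,0],[0,0.001,0,0,0,0,0]]}}

```text
time_s: 17.92
tcp_pos: [0.598, 0.0798, 0.2122]
eef_rot: [-179.9, -0.0, -1.5]
contact_force: [-1.4, -0.2, -0.3]
gripper_width: 0.0005
gripper_force: 0.5
```

Emit:
{"op": "apply_moves", "data": {"targets": [[0,0.001,0,0,0,0,0],[0,0.001,0,0,0,0,0]]}}

```text
time_s: 18.08
tcp_pos: [0.5999, 0.0797, 0.2122]
eef_rot: [-179.9, 0.0, -1.5]
contact_force: [-12.2, 3.4, 8.7]
gripper_width: 0.0005
gripper_force: 6.2
```

```bash
python3 d2.py 0 0 .213
```

```text
t 18.0833 [0.5999 0.0797 0.2122] [-1.7989e+02  1.0000e-02 -1.4900e+00] turn [-0.0013  0.0001 -0.0244]
shift [ 0.0028  0.001  -0.0008]
case-rel TCP [-0.0193 -0.179 ] force n,u 12.2 -3.5
phi from contact deg 0.89
```

Force peaked, fell to zero (the snap), then rose against the stop. I'll back off, go up and look.

Emit:
{"op": "apply_moves", "data": {"targets": [[0,-0.005,0,0,0,0,0],[0,-0.02,0,0,0,0,0],[0,-0.03,0,0,0,0,0],[0,-0.03,0,0,0,0,0],[0,0,0,-0.035,0,0,0],[0,0,0,-0.035,0,0,0],[0,0,0,-0.035,0,0,0],[0,0,0,-0.035,0,0,0],[0,0,0,0,0,0,0]]}}

```text
time_s: 18.83
tcp_pos: [0.5187, 0.082, 0.3601]
eef_rot: [-179.7, -0.8, -1.5]
contact_force: [1.3, 0.5, 1.2]
gripper_width: 0.0006
gripper_force: 0.0
```

```bash
python3 chk.py scene7; python3 - <<'E'
from h import *
for n in('scene','side'):
    d=snap(n,n+'8');P=pts(d);x,y,z=np.moveaxis(P,-1,0)
    for yy in(-.2,-.15,-.1,-.05,0,.05,.1,.15,.2):
        s=P[(abs(y-yy)<.012)&(x>.55)&(x<.66)&(z>.22)&(z<.243)];print(n,yy,s[:,0].min().round(4) if len(s) else None)
a=cv2.imread('pics/scene8.png')[190:320,205:400];b=cv2.imread('pics/side8.png')[75:270,165:425]
c=np.zeros((300,800,3),np.uint8);c[:267,:400]=cv2.resize(a,(400,267));c[:,400:]=cv2.resize(b,(400,300))
cv2.imwrite('pics/crop8.png',cv2.convertScaleAbs(c,alpha=1.6))
E
```

```text
cake col [299, 235, 37, 37, 978] [0.667 0.06 ] [0.805 0.194] ((0.7360553741455078, 0.12561795115470886), 0.07222732901573181)
scene -0.2 0.616
scene -0.15 0.6198
scene -0.1 0.6156
scene -0.05 0.6161
scene 0 0.6172
scene 0.05 0.6128
scene 0.1 0.6143
scene 0.15 0.612
scene 0.2 0.6126
side -0.2 0.6141
side -0.15 0.6133
side -0.1 0.6122
side -0.05 0.6116
side 0 0.6097
side 0.05 0.6099
side 0.1 0.61
side 0.15 0.6103
side 0.2 None
```

View pics/crop8.png

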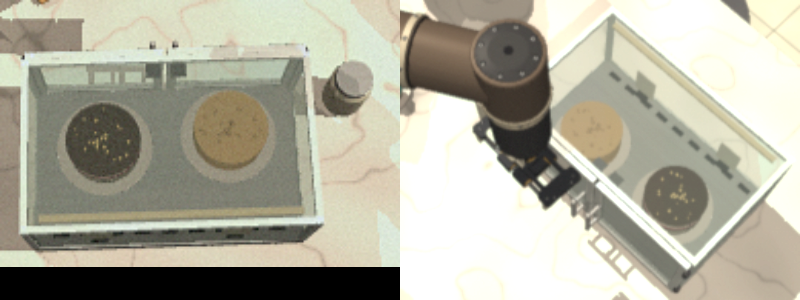

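Both doors are in line (left leaf x 0.610 against right 0.612, matching the case yaw). The honey cake is inside at (230,130) and nothing else has moved.

```bash
python3 -c "
from plant import *
print(close_job())"
```

```text
the job is handed in; nothing more can be done
None
```

I slid the honey cake in by its stand rim until the stand was wholly inside (centre about 102 mm past the doorway plane), then pushed the left door shut until its catch snapped; the arm is clear, the camera checks show nothing else disturbed, and the job was handed in at about 19 s.

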